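Put the sanding block away under the latched dust shutter

ROBOT

A 7-joint arm with a two-finger parallel gripper is mounted at the origin on a cart in front of the work surface, level with it; the furniture and walls round the work are solid. World frame = base frame: x ahead of the robot, y to its left, z up, the work surface at z = 0. Lengths are in m, angles in rad, forces in N, time in s.
With the tool pointing down it reaches from about 0.4 to 0.85 m from the base axis. Payload 10.4 kg.
Tool frame: the origin (TCP) lies between the finger pads; the fingertips stand 11 mm ahead of it and the grasp point (between the pads) lies 8 mm behind it; z points along the fingers, y is the direction in which the jaws open and shut (so a half turn about z gives the same grasp; the last joint's range is limited). The gripper opens to 87 mm and grips with 3 to 60 N. Pads are 19 mm wide; open, the fingers measure 117 mm over their backs; the gripper's body (75 mm by 190 mm) begins 51 mm behind the grasp point.
Start: joints at [-1.222, 0.332, -0.065, 1.46, 0.022, 1.35, -0.088], TCP at [0.227, 0.582, 0.234] pointing down, gripper open.
Joint ranges: [-2.6, 2.6], [-0.5, 2.12], [-1.47, 1.34], [0.16, 2.42], [-1.27, 4.41], [0.06, 2.06], [-2.6, 2.6]. Speed limits (rad/s): [2.22, 2.22, 2.79, 2.79, 3.14, 3.14, 3.14].

INTERFACE

Orientations are given as a unit quaternion [x, y, z, w].
In Python, from bench import r, eyes gives the robot as it stands.
- The arm moves only by the shell command python3 -m inch 'ROWS' [FORCE]. ROWS is a JSON object of lists of equal length, an entry for each row: "translation": the shift along the world's x, y, z scaled (see below), a list of three; "rot": the turn, a rotation vector about the world's x, y, z scaled (see below), a list of three; "jaw": the finger opening in mm, from 0 to 87. In form: {"translation": [[tx, ty, tz], ...], "rot": [[ax, ay, az], ...], "jaw": [jaw, ...]}. A call has 1 to 20 rows; each row is the pose to reach, as a shift and turn from the pose measured when the call began; what a row does not reach only later rows make up. The controller multiplies each number of a shift by 100 mm and each number of a turn by 60 degrees. A row lasts 1/10 s, in which the tool goes at most 50 mm and 8.59 degrees, less where a joint would pass 70% of its speed; a pose out of reach is approached as far as the arm can. A call with a number of a shift or a turn outside -1 to 1 is refused whole. A call with a gripper value outside its range is refused whole. The fingers move at their own pace and stop on an object; FORCE is the grip in N (left out, the last holds). Time passes only in rows, so rows that repeat a pose let the fingers close. It gives the time, the measured TCP pose, the force and the opening at its end, in the units of the state.
- r.read_state(): the state, without advancing time (a new reading comes with each control period).
- eyes.camera(name): name is "side" or "top"; returns the picture (400x640x3 uint8, blue, green, red); there is no depth.
- eyes.calibration(name): a dict with "fx", "fy", "cx", "cy" (pixels), "R" (3x3) and "t" (3): a world point X has camera coordinates R X + t. Camera axes: x right, y down, z forward; pixel columns grow to the right and rows downward; lengths in m; the calibration is good to about 2 mm. A picture is of the moment at which its call begins. calibration takes no time and is no camera call.
- r.close_job(): hands the job in, once; it reports no verdict.
The state is a dict: "time": time; "joint_positions": joint angles; "joint_vel": joint speeds; "joint_torque": joint torques, N m; "ee_pos": TCP position; "eef_rot": TCP orientation; "ft_force": force on the tool from outside, world axes, zero at the start; "torque": the same for the moment, N m; "width": finger opening in m.
Only numpy, scipy, OpenCV 4.12 (cv2) and the standard library are available. Lean on these libraries where they do the work, as an engineer would, in place of code of your own. Each camera call takes 0.05 s, during which the arm holds its last target. There are 200 camera calls.

TASK

Put the sanding block away in the tray's covered well: squeeze the thumb release against the upright grip to free the shutter (let go, it locks in any notch on the way), slide it all the way to the other end, and lay the block flat in the uncovered well. Then slide the shutter fully back over it and let go so that its catch locks in the end notch. Leave the other things where they are.

Things in the scene. Friction and masses are not known exactly. Their poses are not given: they have to be found in the camera images.
- dust_tray: fixed wooden tray, 185 (its x) x 286 (its y) x 54 mm high, with two square open-topped wells 125 x 125 mm side by side along y, centred at y = -68 and +68 mm, floor 5 mm and rim 37 mm above its underside. Origin at the centre of its underside, which lies on the bench's back board; x points away from the robot, y along the shutter's rails. The steel notched rail runs along its -x edge (top 53 mm above the underside); the -x face of the rail is 92 mm from the origin
- well (a point): centre of the inner floor of the well that the shutter covers at the start (the tray's -y well); axes as the tray's. With the shutter at 0.136 this well is entirely open, 32 mm deep from floor to rim
- block_center (a point): centre of the sanding block (cork and abrasive paper, a brown rectangular block 45 (its x) x 88 (its y) x 26 mm high, 0.06 kg) that is to be put away; it lies flat on the front planks (bench top there 6 mm lower than the back board under the tray) to the right of the tray, z up
- shutter_grip (a point): pinch point on the shutter's handle, between the fixed grip (+x side) and the thumb release (-x side), 75 mm above the tray's underside; axes as the tray's. Pinch along x: 47 mm wide let go, 38 mm squeezed. The fixed dark wood grip is 40 mm wide along y, its outer (+x) face 21 mm from this point, its top 18 mm above it
- release_face (a point): centre of the outer (-x) face of the steel thumb release plate, 40 mm wide along y, top 18 mm above this point: 26 mm to -x of shutter_grip when let go, 17 mm when fully squeezed. A low steel strip runs from its foot to the notched rail: top 49.5 mm, and the catch pin at its end 53.5 mm, above the tray's underside
- plate_center (a point): centre of the top of the shutter's bare metal plate, 146 (x) x 136 (y) x 6 mm, 43 mm above the tray's underside; it carries the handle. Axes as the tray's
- shutter (a joint): shutter travel along the tray's +y, m: 0 = covers the -y well (start), 0.136 = covers the +y well. Hard end stops at -0.0015 and 0.1375. Notches at 0, 0.034, 0.068, 0.102, 0.136, each with 2 mm of play either way; slides with about 2 N once free
- thumb_release (a joint): thumb release travel toward the fixed grip, m: 0 = let go, catch pin fully in a notch; 0.006 = pin just clear of the notches (it also stays there when let go between notches); 0.009 = fully squeezed, against its stop. Spring about 4 N at 0 and 10 N at 0.009
- rubber_grip: ribbed black rubber hand grip, a 98 mm long, 37 mm thick rod lying on the bench; a bystander. Origin at the centre of its underside
- slate_hone: dark slate slip stone, 91 x 34 x 11 mm, lying on the bench; a bystander. Origin at the centre of its underside
- horn_foot: flat dark oval horn disc, 80 x 62 x 12 mm, lying in the tray's other, open well; a bystander that stays there. Origin at the centre of its underside
- raw_bone: pale sawn bone, 150 x 45 x 29 mm, lying towards the back of the bench; a bystander. Origin at the centre of its underside
- bone_blank: pale squared bone bar, 85 x 22 x 13 mm, lying towards the back right; a bystander. Origin at the centre of its underside
Things that resemble listed ones, but are neither listed nor needed, are in the scene too. What is shaped like the part that bears block_center but green is not meant.

How it is judged:
On the way, in this order (a step that is already met when the one before it is completed fails the run):
1. the shutter is slid all the way off the covered well (value of joint shutter above 0.125 m), for 0.2 s.
2. the sanding block lies flat in that well, let go (x of block_center in the frame of well between -0.06 and 0.06 m and y of block_center in the frame of well between -0.06 and 0.06 m and z of block_center in the frame of well below 0.022 m and contact force between the fingers and sanding_block below 0.1 N and value of joint shutter above 0.125 m), for 0.2 s.
At the end, for the whole second after the job is handed in: The sanding block lies flat in the well that was covered at the start (centre within 60 mm of the well's centre in x and y, at most 22 mm above its floor, at rest), the shutter is back over it (within 4 mm of 0) and its catch is in the end notch (thumb release within 2 mm of let go) (x of block_center in the frame of well between -0.06 and 0.06 m and y of block_center in the frame of well between -0.06 and 0.06 m and z of block_center in the frame of well below 0.022 m and value of joint shutter below 0.004 m and value of joint thumb_release below 0.002 m and linear speed of sanding_block below 0.02 m/s); the robot touches nothing.
It fails at once if the rubber grip is shifted by more than 30 mm (distance of rubber_grip from where it was at the start of the episode above 0.03 m).
It fails at once if the slate hone is shifted by more than 30 mm (distance of slate_hone from where it was at the start of the episode above 0.03 m).
It fails at once if the horn foot is shifted by more than 30 mm (distance of horn_foot from where it was at the start of the episode above 0.03 m).
It fails at once if the raw bone is shifted by more than 30 mm (distance of raw_bone from where it was at the start of the episode above 0.03 m).
It fails at once if the bone blank is shifted by more than 30 mm (distance of bone_blank from where it was at the start of the episode above 0.03 m).
It also fails if it takes over 64 s, if anything falls off the work surface, if the arm or the gripper's body presses on something with over 40 N, if the wrist force passes 120 N, or if a joint passes its speed limit or range.

## Working session

There is one attempt and no reset: what is moved stays moved. The work goes in short steps, Python scripts to look and compute and a shell command to move; the robot and the scene stay as the last step left them, time stands still between calls to the robot, and variables do not carry over. Pictures are saved under pics/ and viewed, about 8 in all and at most 12, crops included, and the job is handed in when it is done.

```bash
ls; mkdir -p pics; python3 - <<'E'
from bench import r, eyes
import cv2, numpy as np
for n in("top","side"):
    cv2.imwrite(f"pics/{n}0.png",eyes.camera(n)); c=eyes.calibration(n); print(n,{k:np.round(v,4).tolist() for k,v in c.items()})
s=r.read_state(); print({k:np.round(v,3).tolist() for k,v in s.items()})
E
```

```text
pics
top {'fx': 494.9938, 'fy': 494.9938, 'cx': 316.837, 'cy': 196.8995, 'R': [[-0.0043, -1.0, -0.0087], [-0.9917, 0.0054, -0.1284], [0.1284, 0.0081, -0.9917]], 't': [-0.2642, 0.5876, 1.5887]}
side {'fx': 375.3221, 'fy': 375.3221, 'cx': 321.074, 'cy': 199.013, 'R': [[0.9568, -0.2899, 0.0217], [-0.1381, -0.5189, -0.8436], [0.2558, 0.8042, -0.5365]], 't': [-0.6393, 0.0022, 1.4188]}
{'time': 0.1, 'joint_positions': [-1.222, 0.333, -0.065, 1.461, 0.022, 1.35, -0.088], 'joint_vel': [-0.001, -0.001, 0.0, -0.004, -0.0, -0.001, -0.0], 'joint_torque': [0.001, -62.454, 0.025, -39.072, -0.061, 0.037, 0.0], 'ee_pos': [0.227, 0.582, 0.233], 'eef_rot': [0.185, 0.983, -0.001, -0.0], 'ft_force': [0.496, -0.615, 0.443], 'torque': [0.054, 0.04, -0.014], 'width': 0.087}
```

View pics/top0.png

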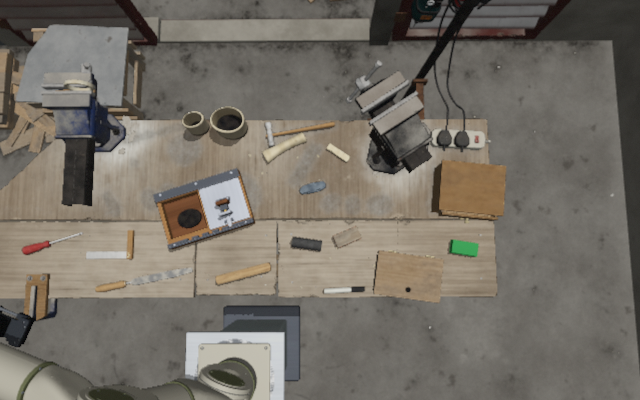

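View pics/side0.png

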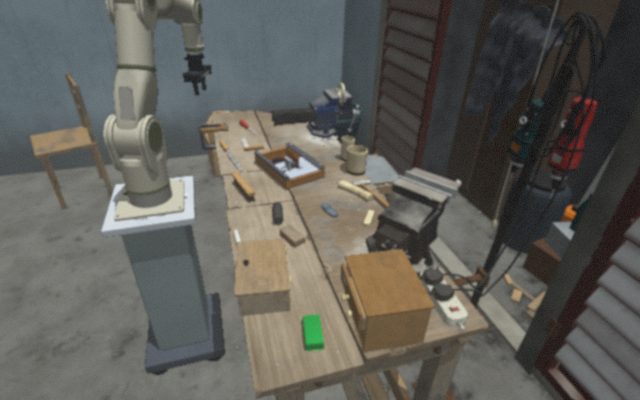

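```bash
python3 - <<'E'
import cv2, numpy as np
t=cv2.imread("pics/top0.png"); s=cv2.imread("pics/side0.png")
a=cv2.resize(t[160:260,145:265],None,fx=5,fy=5,interpolation=cv2.INTER_CUBIC)
b=cv2.resize(t[215:260,320:370],(250,225),interpolation=cv2.INTER_CUBIC)
c=cv2.resize(s[135:255,245:335],None,fx=2.2,fy=2.2,interpolation=cv2.INTER_CUBIC)
o=np.zeros((500,800,3),np.uint8);o[:,:600]=a;o[:180,600:]=cv2.resize(b,(200,180));o[200:200+264,600:798]=c
cv2.imwrite("pics/z1.png",o)
E
```

```text
(no output)
```

View pics/z1.png

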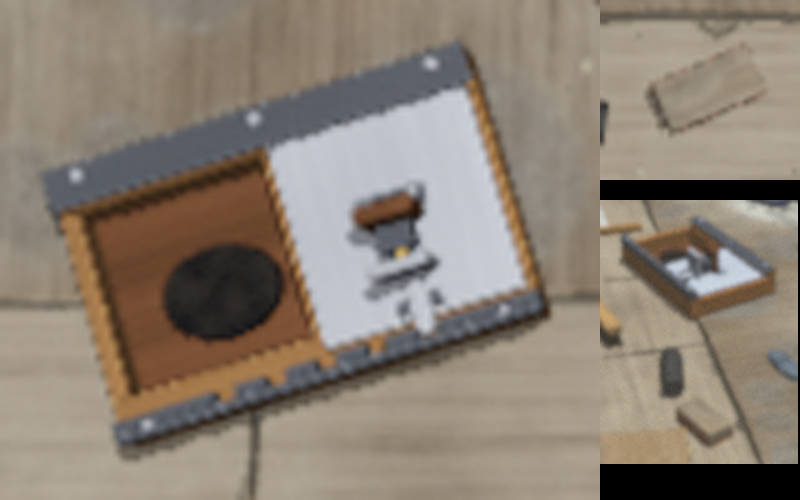

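```bash
cat > h.py <<'E'
from bench import r, eyes
import cv2, numpy as np
def ray(n,p):
    c=eyes.calibration(n);R=np.array(c["R"]);t=np.array(c["t"])
    d=R.T@np.array([(p[0]-c["cx"])/c["fx"],(p[1]-c["cy"])/c["fy"],1.]);return -R.T@t,d
def onz(n,p,z):
    o,d=ray(n,p);return o+d*(z-o[2])/d[2]
def proj(n,X):
    c=eyes.calibration(n);q=np.array(c["R"])@X+np.array(c["t"]);return np.array([q[0]/q[2]*c["fx"]+c["cx"],q[1]/q[2]*c["fy"]+c["cy"]])
def fit(P,Q): # P tray->Q world 2D
    P=np.array(P,float);Q=np.array(Q)[:,:2];pm=P.mean(0);qm=Q.mean(0);H=(P-pm).T@(Q-qm)
    a=np.arctan2(H[0,1]-H[1,0],H[0,0]+H[1,1]);R=np.array([[np.cos(a),-np.sin(a)],[np.sin(a),np.cos(a)]])
    t=qm-R@pm;return a,R,t,(Q-(P@R.T+t))
E
python3 - <<'E'
from h import *
k=lambda x,y:((x+.5)/5-.5+145,(y+.5)/5-.5+160)
for zb in(0,.006):
    P=[(92.5,143),(92.5,-143),(-92,143),(-92,-143)]
    C=[k(44,175),k(463,43),k(118,436),k(548,300)];Z=[.054,.054,.053,.053]
    a,R,t,e=fit(np.array(P)/1000,[onz("top",c,z+zb) for c,z in zip(C,Z)])
    print(zb,np.degrees(a),t,(e*1000).round(1).tolist())
    # handle
    for nm,c in(("brown",k(387,208)),("relplate",k(403,262)),("relL",k(368,287)),("pin",k(425,315))):
        print(nm,((onz("top",c,.093+zb)[:2]-t)@R*1000).round(1))
    print("plate edge",((onz("top",k(318,347),.043+zb)[:2]-t)@R*1000).round(1),((onz("top",k(268,150),.043+zb)[:2]-t)@R*1000).round(1))
    # side pred corners
    print("side",[proj("side",np.r_[R@(np.array(p)/1000)+t,.054+zb]).round(1).tolist() for p in P])
im=cv2.imread("pics/side0.png")
cv2.imwrite("pics/z2.png",cv2.resize(im[138:200,248:333],None,fx=7,fy=7,interpolation=cv2.INTER_CUBIC))
t=cv2.imread("pics/top0.png");b=t[222:252,326:366];print(b[15,20],b[3,3],b[27,35])
hsv=cv2.cvtColor(b,cv2.COLOR_BGR2HSV);print(hsv[::4,::3,1]);print(hsv[::4,::3,2])
E
```

```text
0 17.665244361183287 [0.55255858 0.10157466] [[-2.7, -0.3], [-3.7, 0.1], [3.5, 1.8], [3.0, -1.6]]
brown [ -7.  -69.4]
relplate [-43.1 -69.3]
relL [-51.5 -43.7]
pin [-79.6 -72.9]
plate edge [-71.6   6.9] [62.8  1.9]
side [[290.4, 142.6], [325.5, 166.7], [254.5, 151.6], [286.9, 178.3]]
0.006 17.66517674975037 [0.55189944 0.10013854] [[-2.9, -0.9], [-4.2, 0.5], [3.9, 1.4], [3.2, -1.0]]
brown [ -7.  -69.2]
relplate [-43.  -69.1]
relL [-51.3 -43.6]
pin [-79.3 -72.7]
plate edge [-71.3   6.9] [62.6  1.9]
side [[290.3, 141.6], [325.5, 165.6], [254.3, 150.5], [286.8, 177.2]]
[131 148 158] [139 156 167] [150 167 177]
[[42 44 44 44 40 40 44 50 45 49 47 47 45 47]
 [45 44 42 42 42 44 45 42 44 53 52 45 47 44]
 [41 42 42 41 40 40 44 59 45 49 46 41 40 43]
 [46 44 42 56 55 49 47 42 48 53 55 58 43 44]
 [46 44 55 50 48 45 45 48 55 56 49 64 44 44]
 [45 46 47 66 45 49 47 44 55 52 42 43 40 43]
 [44 44 43 48 46 69 49 47 45 43 43 44 41 42]
 [43 42 40 40 40 40 40 43 41 39 41 39 39 39]]
[[170 169 168 169 172 172 158 123 129 134 164 159 157 156]
 [165 168 169 169 168 169 169 169 168 164 152 164 162 164]
 [173 175 175 176 177 177 151 156 147 152 160 175 174 173]
 [165 167 172 169 144 146 146 153 159 155 157 155 172 170]
 [167 170 106 148 149 154 157 161 154 156 165 148 167 170]
 [165 162 152 108 152 155 152 157 130 157 171 172 172 171]
 [163 163 167 107 143 141 141 162 163 167 167 164 168 170]
 [171 170 172 172 171 172 172 174 175 175 176 176 175 178]]
```

View pics/z2.png

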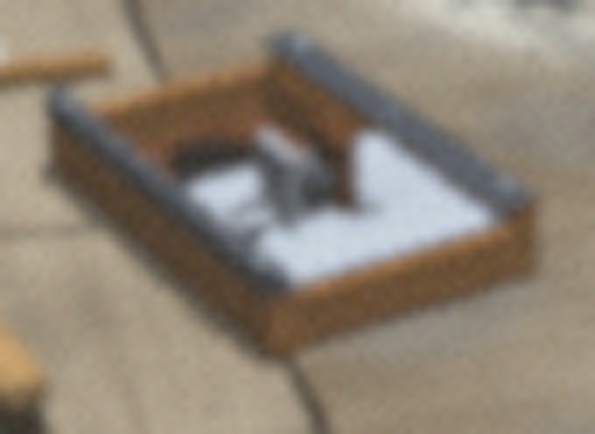

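```bash
python3 - <<'E'
from h import *
t=cv2.imread("pics/top0.png");hsv=cv2.cvtColor(t,cv2.COLOR_BGR2HSV)
W=np.array
def world(cnt,z): return W([onz("top",p,z)[:2] for p in cnt.reshape(-1,2)])
# white plate
m=((hsv[...,2]>165)&(hsv[...,1]<35)).astype(np.uint8);m[:160]=0;m[260:]=0;m[:,:190]=0;m[:,265:]=0
n,l,st,_=cv2.connectedComponentsWithStats(m);i=1+st[1:,4].argmax();print(st[i])
c=max(cv2.findContours((l==i).astype(np.uint8),cv2.RETR_EXTERNAL,cv2.CHAIN_APPROX_NONE)[0],key=len)
w=world(c,.043);rc=cv2.minAreaRect((w*1000).astype(np.float32));print("plate",rc)
print(np.round(cv2.boxPoints(rc)))
# sub-pixel lines by gradient: generic edge finder between two world guesses
g=cv2.GaussianBlur(t,(3,3),0).astype(float)
def edge(p,q,z,ch):
    """p,q pixel ends of approx edge; finds max-gradient offset along normal, fits line -> world"""
    p=W(p,float);q=W(q,float);d=(q-p)/np.linalg.norm(q-p);nn=W([-d[1],d[0]]);pts=[]
    for s in np.linspace(.1,.9,25):
        x=p+(q-p)*s;o=np.arange(-3,3.01,.25);a=(x+o[:,None]*nn).astype(np.float32)
        v=cv2.remap(t.astype(np.float32).dot(W(ch,np.float32)).astype(np.float32),a[:,0][None],a[:,1][None],cv2.INTER_LINEAR)[0]
        gr=np.abs(np.gradient(v));pts.append(x+o[gr.argmax()]*nn)
    w=world(W(pts),z).astype(np.float32);vx,vy,x0,y0=cv2.fitLine(w,cv2.DIST_HUBER,0,.001,.001).ravel()
    return np.degrees(np.arctan2(vy,vx)),(x0,y0)
k=lambda x,y:((x+.5)/5-.5+145,(y+.5)/5-.5+160)
G=[1/3]*3;S=[1,0,-1]
th=np.radians(17.3)
for nm,a,b,z,ch in[("far rail outer",k(44,175),k(463,43),.054,G),("far rail inner",k(60,215),k(470,85),.054,G),("near rail outer",k(118,438),k(548,305),.053,G),("near base",k(125,458),k(550,320),0,G),
  ("plate left",k(268,150),k(318,347),.043,S),("plate right",k(470,88),k(530,288),.043,S),("left outer",k(62,215),k(118,420),.037,S),("left inner",k(80,215),k(132,395),.037,G),("right outer",k(482,80),k(546,290),.037,S)]:
    an,(x,y)=edge(a,b,z,ch);print(nm,round(an%180,1),"n17.3: u=%.1f v=%.1f"%(1e3*(x*np.cos(th)+y*np.sin(th)),1e3*(-x*np.sin(th)+y*np.cos(th))))
# block: brightness mask
for name,thr in(("b",163),):
    b=cv2.GaussianBlur(t,(3,3),0)
    gm=(b.max(2)<thr).astype(np.uint8);gm[:228]=0;gm[250:]=0;gm[:,:331]=0;gm[:,363:]=0
    n,l,st,ce=cv2.connectedComponentsWithStats(gm);i=1+st[1:,4].argmax();print(st[i])
    c=max(cv2.findContours((l==i).astype(np.uint8),cv2.RETR_EXTERNAL,cv2.CHAIN_APPROX_NONE)[0],key=len)
    rc=cv2.minAreaRect((world(c,.020)*1000).astype(np.float32));print("block",rc)
E
```

```text
[ 199  178   51   51 1514]
plate ((564.612060546875, 36.51152801513672), (145.4304962158203, 137.21449279785156), 17.64188003540039)
[[475.  80.]
 [516. -51.]
 [655.  -7.]
 [613. 124.]]
far rail outer 107.4 n17.3: u=648.8 v=-82.7
far rail inner 109.2 n17.3: u=617.5 v=-82.2
near rail outer 108.2 n17.3: u=462.9 v=-75.6
near base 110.1 n17.3: u=462.1 v=-52.2
plate left 17.5 n17.3: u=549.4 v=-63.8
plate right 17.5 n17.3: u=546.2 v=-202.4
left outer 17.8 n17.3: u=550.7 v=78.7
left inner 17.8 n17.3: u=546.7 v=66.0
right outer 17.6 n17.3: u=547.7 v=-202.2
[331 228  31  22 445]
block ((452.898193359375, -360.98406982421875), (53.00511932373047, 99.78050231933594), 22.292634963989258)
```

```bash

python3 -m inch '{"translation":[[0.3,-0.5,0],[0.6,-1,0],[0.6,-1,0]],"rot":[[0,0,-0.1],[0,0,-0.2],[0,0,-0.28]],"jaw":[87,87,87]}' 25
python3 -m inch '{"translation":[[0.3,-0.5,0],[0.6,-1,0],[0.6,-1,0]],"rot":[[0,0,-0.1],[0,0,-0.2],[0,0,-0.28]],"jaw":[87,87,87]}'
python3 -m inch '{"translation":[[0.3,-0.5,0],[0.6,-1,0],[0.6,-1,0]],"rot":[[0,0,-0.1],[0,0,-0.2],[0,0,-0.28]],"jaw":[87,87,87]}'
python3 - <<'E'
from h import *
a=np.radians(17.6);R=np.array([[np.cos(a),-np.sin(a)],[np.sin(a),np.cos(a)]]);t=np.array([.5494,.1041])
k=lambda x,y:((x+.5)/5-.5+145,(y+.5)/5-.5+160)
im=cv2.imread("pics/top0.png")
pm=np.mean([onz("top",((x/4)+320,(y/4)+215),.022)[:2] for x,y in((48,92),(145,45),(168,88),(72,132))],0);print("block",pm)
# rectified handle view at z=93mm: 4px/mm, tray x down->up
xs=np.arange(20,-71,-.25);ys=np.arange(-20,-121,-.25)
M=np.array([[proj("top",np.r_[R@np.array([x,y])/1000+t,.093]) for y in ys] for x in xs],np.float32)
o=cv2.remap(im,M,None,cv2.INTER_CUBIC)
for i,x in enumerate(xs):
    if x%10==0: cv2.line(o,(0,i),(8,i),(0,0,255),1);cv2.putText(o,str(int(x)),(10,i+4),0,.35,(0,0,255))
for j,y in enumerate(ys):
    if y%10==0: cv2.line(o,(j,0),(j,8),(0,0,255),1);cv2.putText(o,str(int(y)),(j-8,20),0,.3,(0,0,255))
cv2.imwrite("pics/z3.png",o)
E
```

```text
time: 0.4
ee_pos: [0.2906, 0.4776, 0.2326]
eef_rot: [0.331, 0.944, -0.001, 0.001]
ft_force: [0.4, 0.5, -0.1]
width: 0.087
time: 0.7
ee_pos: [0.3532, 0.3733, 0.2325]
eef_rot: [0.469, 0.883, -0.002, 0.001]
ft_force: [0.8, -0.3, 1.6]
width: 0.0871
time: 1.0
ee_pos: [0.4153, 0.2688, 0.2325]
eef_rot: [0.597, 0.802, -0.002, 0.001]
ft_force: [0.5, 0.5, 0.2]
width: 0.0868
block [ 0.45421595 -0.3654396 ]Traceback (most recent call last):
  File "<stdin>", line 8, in <module>
  File "h.py", line 9, in proj
    c=eyes.calibration(n);q=np.array(c["R"])@X+np.array(c["t"]);return np.array([q[0]/q[2]*c["fx"]+c["cx"],q[1]/q[2]*c["fy"]+c["cy"]])
ValueError: time passes only in moves, steps and waits
```

```bash
sed -i 's/^def ray/from functools import lru_cache\n_c=lru_cache(None)(eyes.calibration)\ndef ray/; s/c=eyes.calibration(n)/c=_c(n)/' h.py
cat >> h.py <<'E'
a=np.radians(17.6);R=np.array([[np.cos(a),-np.sin(a)],[np.sin(a),np.cos(a)]]);t=np.array([.5494,.1041])
def rect(im,z,x0,x1,y0,y1,f,fn): # rectified view at height z, tray mm, x up, y left
    xs=np.arange(x1,x0,-1/f);ys=np.arange(y1,y0,-1/f)
    M=np.array([[proj("top",np.r_[R@np.array([x,y])/1000+t,z]) for y in ys] for x in xs],np.float32)
    o=cv2.remap(im,M,None,cv2.INTER_CUBIC)
    for x in range(int(np.ceil(x0/10))*10,int(x1)+1,10): i=int((x1-x)*f);cv2.line(o,(0,i),(8,i),(0,0,255),1);cv2.putText(o,str(x),(10,i+4),0,.35,(0,0,255))
    for y in range(int(np.ceil(y0/10))*10,int(y1)+1,10): j=int((y1-y)*f);cv2.line(o,(j,0),(j,8),(0,0,255),1);cv2.putText(o,str(y),(j-8,20),0,.3,(0,0,255))
    cv2.imwrite(fn,o)
E
python3 - <<'E'
from h import *
rect(cv2.imread("pics/top0.png"),.093,-70,20,-120,-20,4,"pics/z3.png")
print(t+R@np.array([-.017,-.068]))
E
```

```text
[0.55375691 0.03414275]
```

View pics/z3.png

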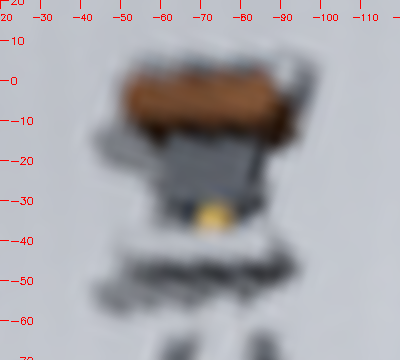

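```bash

python3 -m inch '{"translation":[[0.3,-0.5,0],[0.5,-0.9,0]],"rot":[[0,0,0.01],[0,0,0.015]],"jaw":[87,87]}'
python3 -m inch '{"translation":[[0.3,-0.5,0],[0.5,-0.9,0],[0.5,-0.9,0]],"rot":[[0,0,0],[0,0,0],[0,0,0]],"jaw":[87,87,87]}'
python3 -m inch '{"translation":[[0.2,-0.3,-0.2],[0.375,-0.57,-0.5],[0.375,-0.57,-0.7],[0.375,-0.57,-0.7],[0.375,-0.57,-0.7]],"rot":[[0,0,0],[0,0,0],[0,0,0],[0,0,0],[0,0,0]],"jaw":[87,87,87,87,87]}'
python3 - <<'E'
from h import *
o=np.hstack([cv2.resize(eyes.camera("top")[140:260,150:260],(440,480),interpolation=cv2.INTER_CUBIC),cv2.resize(eyes.camera("side")[90:210,235:325],(360,480),interpolation=cv2.INTER_CUBIC)])
cv2.imwrite("pics/z4.png",o)
E
```

```text
time: 1.2
ee_pos: [0.462, 0.1847, 0.2323]
eef_rot: [0.59, 0.807, -0.002, 0.001]
ft_force: [1.1, 0.1, -0.1]
width: 0.0869
time: 1.5
ee_pos: [0.5139, 0.0877, 0.2323]
eef_rot: [0.594, 0.805, -0.003, 0.002]
ft_force: [-0.2, -0.0, -0.0]
width: 0.087
time: 2.0
ee_pos: [0.5512, 0.0315, 0.1626]
eef_rot: [0.593, 0.805, -0.003, 0.002]
ft_force: [-0.5, 0.2, -0.9]
width: 0.0867
```

View pics/z4.png

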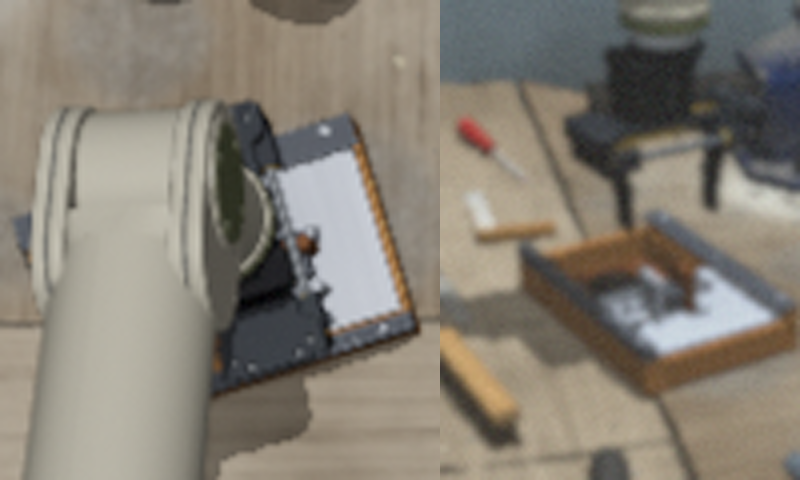

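```bash

python3 -m inch '{"translation":[[0.02,0,-0.3],[0.02,0,-0.55],[0.02,0,-0.75],[0.02,0,-0.9],[0.02,0,-0.9],[0.02,0,-0.9]],"rot":[[0,0,0],[0,0,0],[0,0,0],[0,0,0],[0,0,0],[0,0,0]],"jaw":[87,87,87,87,87,87]}'
python3 -m inch '{"translation":[[0,0,0],[0,0,0],[0,0,0],[0,0,0]],"rot":[[0,0,0],[0,0,0],[0,0,0],[0,0,0]],"jaw":[52,52,52,52]}' 25
python3 - <<'E'
from h import *
o=np.hstack([cv2.resize(eyes.camera("side")[90:210,235:325],(600,600),interpolation=cv2.INTER_CUBIC)])
cv2.imwrite("pics/z5.png",o)
E
```

```text
time: 2.7
ee_pos: [0.5544, 0.0321, 0.0746]
eef_rot: [0.593, 0.805, -0.002, 0.003]
ft_force: [0.3, -0.0, 0.2]
width: 0.087
time: 3.1
ee_pos: [0.5546, 0.0322, 0.075]
eef_rot: [0.593, 0.805, -0.001, 0.003]
ft_force: [-1.0, 0.0, 0.7]
width: 0.0629
```

View pics/z5.png

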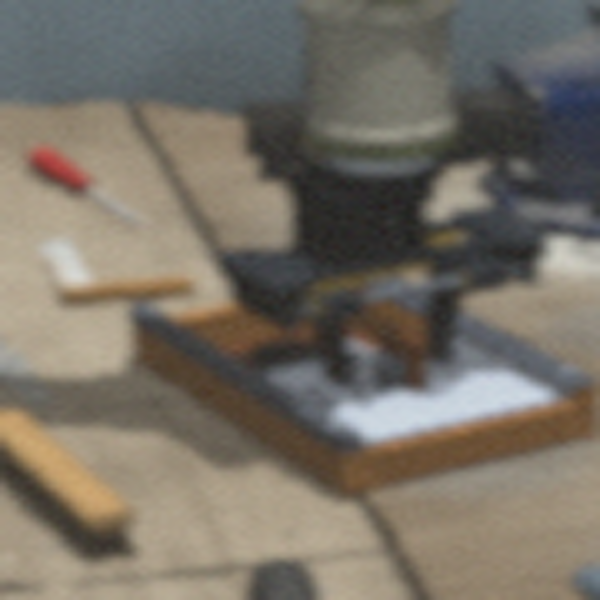

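```bash

python3 -m inch '{"translation":[[0,0,-0.05],[0,0,-0.05],[0,0,-0.05],[0,0,-0.05],[0,0,-0.05],[0,0,-0.05],[0,0,-0.05],[0,0,-0.05],[0,0,-0.05],[0,0,-0.05]],"rot":[[0,0,0],[0,0,0],[0,0,0],[0,0,0],[0,0,0],[0,0,0],[0,0,0],[0,0,0],[0,0,0],[0,0,0]],"jaw":[48,48,44,44,36,30,30,30,30,30]}' 25
```

```text
time: 4.15
ee_pos: [0.5528, 0.0315, 0.0689]
eef_rot: [0.593, 0.805, -0.003, 0.002]
ft_force: [-4.8, -1.6, 2.0]
width: 0.0375
```

```bash

python3 -m inch '{"translation":[[-0.024,0.076,0],[-0.06,0.191,0],[-0.121,0.381,0],[-0.181,0.572,0],[-0.211,0.667,0],[-0.211,0.667,0]],"rot":[[0,0,0],[0,0,0],[0,0,0],[0,0,0],[0,0,0],[0,0,0]],"jaw":[30,30,30,30,30,30]}' 25
```

```text
time: 4.75
ee_pos: [0.5307, 0.1011, 0.0689]
eef_rot: [0.592, 0.806, -0.003, 0.001]
ft_force: [-3.7, 0.9, 3.1]
width: 0.0373
```

```bash

python3 -m inch '{"translation":[[-0.045,0.143,0],[-0.091,0.286,0],[-0.136,0.429,0],[-0.175,0.55,0],[-0.193,0.605,0],[-0.196,0.615,0],[-0.196,0.615,0],[-0.196,0.615,0]],"rot":[[0,0,0],[0,0,0],[0,0,0],[0,0,0],[0,0,0],[0,0,0],[0,0,0],[0,0,0]],"jaw":[30,30,30,30,30,30,30,30]}' 25
```

```text
time: 5.55
ee_pos: [0.5111, 0.1627, 0.0689]
eef_rot: [0.592, 0.806, -0.003, 0.001]
ft_force: [-1.5, -0.1, 2.2]
width: 0.038
```

```bash

python3 -m inch '{"translation":[[0,0,0],[0,0,0],[0,0,0],[0,0,0],[0,0,0],[0,0,0.3],[0,0,0.7],[0,0,1],[0,0,1]],"rot":[[0,0,0],[0,0,0],[0,0,0],[0,0,0],[0,0,0],[0,0,0],[0,0,0],[0,0,0],[0,0,0]],"jaw":[80,80,80,80,80,80,80,80,80]}' 25
python3 -m inch '{"translation":[[0,-0.5,0.1],[0,-1,0.2],[0,-1,0.2]],"rot":[[0,0,0],[0,0,0],[0,0,0]],"jaw":[80,80,80]}'
python3 -m inch '{"translation":[[0,-0.5,0],[0,-1,0],[0,-1,0]],"rot":[[0,0,0],[0,0,0],[0,0,0]],"jaw":[80,80,80]}'
python3 -m inch '{"translation":[[0,-0.5,0],[0,-1,0],[0,-1,0]],"rot":[[0,0,0],[0,0,0],[0,0,0]],"jaw":[80,80,80]}'
python3 - <<'E'
from h import *
im=eyes.camera("top");cv2.imwrite("pics/top1.png",im)
A=cv2.resize(im[160:260,145:265],(480,400),interpolation=cv2.INTER_CUBIC)
# rectified world view of the block at top height, 3px/mm
xs=np.arange(.51,.40,-.0004);ys=np.arange(-.30,-.43,-.0004);z=.022
M=np.array([[proj("top",np.array([x,y,z])) for y in ys] for x in xs],np.float32)
o=cv2.remap(cv2.imread("pics/top0.png"),M,None,cv2.INTER_CUBIC)
for i in range(0,275,25): cv2.putText(o,"%.2f"%(.51-.0004*i),(0,i+4),0,.3,(0,0,255))
for j in range(0,325,25): cv2.line(o,(j,0),(j,6),(0,0,255),1)
B=np.zeros((400,len(ys),3),np.uint8);B[:len(xs)]=o
cv2.imwrite("pics/z6.png",np.hstack([A,B[:,:320]]))
E
```

```text
time: 6.45
ee_pos: [0.5136, 0.1636, 0.1732]
eef_rot: [0.592, 0.806, 0.001, 0.002]
ft_force: [1.0, 0.2, 0.5]
width: 0.0804
time: 6.75
ee_pos: [0.5144, 0.0568, 0.1944]
eef_rot: [0.596, 0.803, 0.001, 0.003]
ft_force: [0.6, 1.9, 0.4]
width: 0.0797
time: 7.05
ee_pos: [0.5139, -0.0497, 0.1943]
eef_rot: [0.599, 0.801, 0.001, 0.004]
ft_force: [-0.6, 0.7, 0.5]
width: 0.0802
time: 7.35
ee_pos: [0.5128, -0.156, 0.1942]
eef_rot: [0.602, 0.798, -0.0, 0.005]
ft_force: [-0.4, 0.0, 1.0]
width: 0.0801
```

View pics/z6.png

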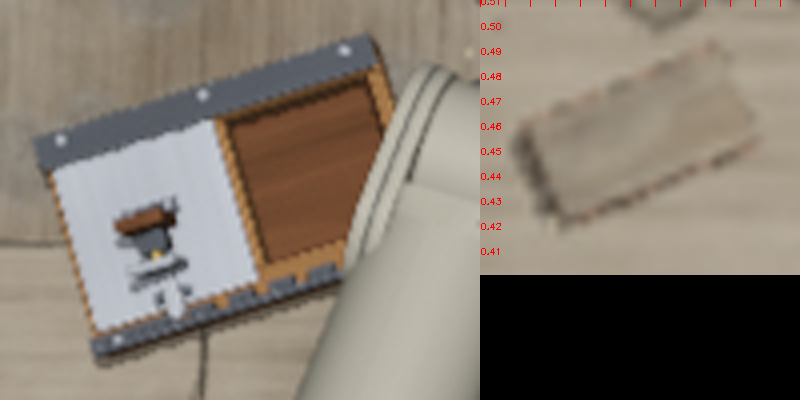

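```bash
python3 - <<'E'
from h import *
im=cv2.imread("pics/side0.png")
cv2.imwrite("pics/z7.png",cv2.resize(im[190:330,215:345],None,fx=4,fy=4,interpolation=cv2.INTER_CUBIC))
for z in(0,.04,.08,.12):print(z,"top TL",onz("top",(376,250),z)[:2],"TR",onz("top",(442,256),z)[:2],"side near top corners",onz("side",(240,239),z)[:2],onz("side",(284,238),z)[:2],onz("side",(290,276),z)[:2])
print(onz("side",(290,312),-.006))
E
```

```text
0 top TL [ 0.41286427 -0.46175969] TR [ 0.39219866 -0.67897407] side near top corners [ 0.29145442 -0.32609744] [ 0.43138842 -0.35889734] [ 0.41102608 -0.53688781]
0.04 top TL [ 0.41200823 -0.45735351] TR [ 0.39184401 -0.66929785] side near top corners [ 0.28927318 -0.37753209] [ 0.42200308 -0.40864338] [ 0.40268905 -0.57747052]
0.08 top TL [ 0.41115219 -0.45294732] TR [ 0.39148936 -0.65962163] side near top corners [ 0.28709195 -0.42896673] [ 0.41261775 -0.45838942] [ 0.39435201 -0.61805323]
0.12 top TL [ 0.41029615 -0.44854113] TR [ 0.3911347  -0.64994541] side near top corners [ 0.28491072 -0.48040138] [ 0.40323242 -0.50813546] [ 0.38601497 -0.65863594]
[ 0.38252142 -0.66111749 -0.006     ]
```

View pics/z7.png

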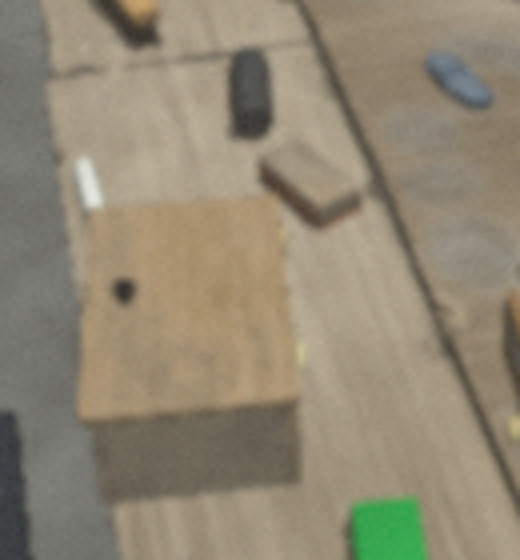

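```bash

python3 -m inch '{"translation":[[-0.15,-0.5,0],[-0.3,-1,0],[-0.3,-1,0]],"rot":[[0,0,0.06],[0,0,0.127],[0,0,0.127]],"jaw":[85,85,85]}'
python3 -m inch '{"translation":[[-0.15,-0.5,0],[-0.28,-0.94,0],[-0.28,-0.94,-0.3],[-0.28,-0.94,-0.7],[-0.28,-0.94,-0.9],[-0.28,-0.94,-0.9],[-0.28,-0.94,-0.9]],"rot":[[0,0,0],[0,0,0],[0,0,0],[0,0,0],[0,0,0],[0,0,0],[0,0,0]],"jaw":[85,85,85,85,85,85,85]}'
python3 - <<'E'
from h import *
s=r.read_state();print(s["ee_pos"],s["eef_rot"])
o=np.hstack([cv2.resize(eyes.camera("side")[170:300,220:350],(500,500),interpolation=cv2.INTER_CUBIC),cv2.resize(eyes.camera("top")[200:300,300:360],(300,500),interpolation=cv2.INTER_CUBIC)])
cv2.imwrite("pics/z8.png",o)
E
```

```text
time: 7.7
ee_pos: [0.481, -0.2584, 0.1938]
eef_rot: [0.548, 0.836, -0.0, 0.005]
ft_force: [-0.7, 0.6, 1.2]
width: 0.0846
time: 8.4
ee_pos: [0.4537, -0.3517, 0.1041]
eef_rot: [0.548, 0.836, -0.0, 0.005]
ft_force: [0.1, -0.4, 0.2]
width: 0.0847
[ 0.45372882 -0.35166826  0.10410122] [ 5.48152317e-01  8.36365187e-01 -2.76308689e-04  4.71539863e-03]
```

View pics/z8.png

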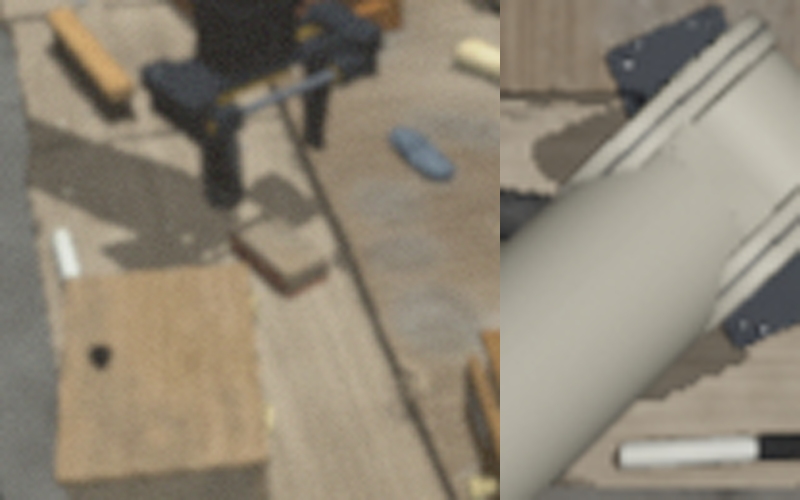

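```bash

python3 -m inch '{"translation":[[0,-0.04,-0.3],[0,-0.04,-0.6],[0,-0.04,-0.8],[0,-0.04,-0.89],[0,-0.04,-0.89],[0,-0.04,-0.89]],"rot":[[0,0,0],[0,0,0],[0,0,0],[0,0,0],[0,0,0],[0,0,0]],"jaw":[85,85,85,85,85,85]}'
python3 -m inch '{"translation":[[0,0,-0.02],[0,0,-0.02],[0,0,-0.02],[0,0,-0.02],[0,0,-0.02],[0,0,-0.02],[0,0,-0.02],[0,0,-0.02],[0,0,-0.02],[0,0,-0.02]],"rot":[[0,0,0],[0,0,0],[0,0,0],[0,0,0],[0,0,0],[0,0,0],[0,0,0],[0,0,0],[0,0,0],[0,0,0]],"jaw":[75,65,55,45,35,35,35,35,35,35]}' 20
```

```text
time: 9.1
ee_pos: [0.455, -0.3569, 0.0176]
eef_rot: [0.548, 0.836, -0.0, 0.007]
ft_force: [-0.2, 0.0, -0.0]
width: 0.085
time: 10.1
ee_pos: [0.4549, -0.357, 0.0157]
eef_rot: [0.548, 0.836, -0.0, 0.007]
ft_force: [-0.4, 0.6, 0.8]
width: 0.0443
```

```bash

python3 -m inch '{"translation":[[0,0,0.2],[0,0,0.5],[0,0,0.9],[0,0,1],[0,0,1]],"rot":[[0,0,0],[0,0,0],[0,0,0],[0,0,0],[0,0,0]],"jaw":[35,35,35,35,35]}' 20
python3 -m inch '{"translation":[[0.12,0.4,0.2],[0.24,0.8,0.5],[0.3,1,0.6],[0.3,1,0.6]],"rot":[[0,0,-0.03],[0,0,-0.06],[0,0,-0.098],[0,0,-0.098]],"jaw":[35,35,35,35]}'
python3 -m inch '{"translation":[[0.12,0.4,0],[0.24,0.8,0],[0.3,1,0],[0.3,1,0]],"rot":[[0,0,0],[0,0,0],[0,0,0],[0,0,0]],"jaw":[35,35,35,35]}'
python3 -m inch '{"translation":[[0.12,0.4,0],[0.24,0.8,0],[0.3,1,0],[0.3,1,0]],"rot":[[0,0,0],[0,0,0],[0,0,0],[0,0,0]],"jaw":[35,35,35,35]}'
```

```text
time: 10.6
ee_pos: [0.4559, -0.3575, 0.1172]
eef_rot: [0.548, 0.836, 0.0, 0.008]
ft_force: [0.8, 0.5, -1.0]
width: 0.0442
time: 11.0
ee_pos: [0.4879, -0.2535, 0.1771]
eef_rot: [0.588, 0.809, 0.001, 0.008]
ft_force: [-0.2, 0.5, -0.4]
width: 0.0445
time: 11.4
ee_pos: [0.5181, -0.1502, 0.1751]
eef_rot: [0.586, 0.81, 0.001, 0.007]
ft_force: [-1.0, -1.2, -0.5]
width: 0.0441
time: 11.8
ee_pos: [0.5481, -0.048, 0.1734]
eef_rot: [0.584, 0.811, -0.0, 0.006]
ft_force: [-0.4, -0.4, -1.0]
width: 0.0444
```

```bash

python3 -m inch '{"translation":[[0.1,0.4,0],[0.16,0.8,0],[0.2,0.93,-0.2],[0.2,0.93,-0.5],[0.2,0.93,-0.5],[0.2,0.93,-0.5]],"rot":[[0,0,0],[0,0,-0.015],[0,0,-0.015],[0,0,-0.015],[0,0,-0.015],[0,0,-0.015]],"jaw":[35,35,35,35,35,35]}'
python3 - <<'E'
from h import *
o=cv2.resize(eyes.camera("side")[100:200,240:340],(600,600),interpolation=cv2.INTER_CUBIC)
cv2.imwrite("pics/z9.png",o)
E
```

```text
time: 12.4
ee_pos: [0.5677, 0.0424, 0.1231]
eef_rot: [0.592, 0.806, -0.001, 0.006]
ft_force: [-0.0, -0.4, -0.3]
width: 0.0448
```

View pics/z9.png

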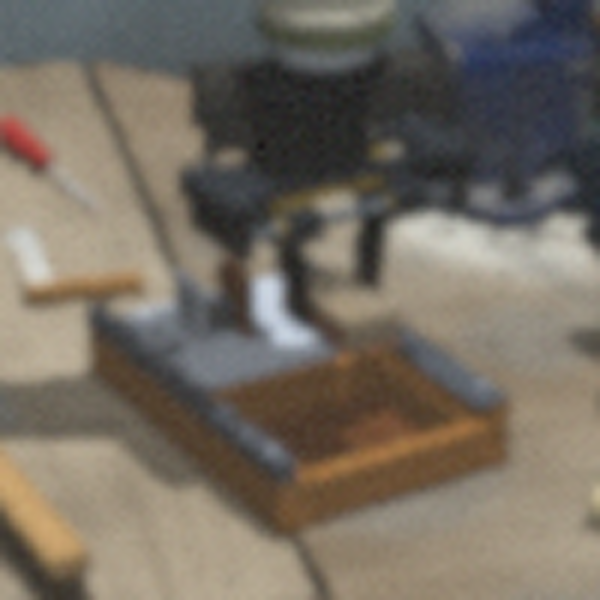

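```bash

python3 -m inch '{"translation":[[0,0.03,-0.2],[0,0.03,-0.5],[0,0.03,-0.75],[0,0.03,-0.88],[0,0.03,-0.94],[0,0.03,-0.95],[0,0.03,-0.95]],"rot":[[0,0,0],[0,0,0],[0,0,0],[0,0,0],[0,0,0],[0,0,0],[0,0,0]],"jaw":[35,35,35,35,35,35,35]}'
```

```text
time: 13.15
ee_pos: [0.5693, 0.0457, 0.0303]
eef_rot: [0.592, 0.806, 0.0, 0.007]
ft_force: [0.5, 0.1, -0.8]
width: 0.0446
```

```bash

python3 -m inch '{"translation":[[0,0,-0.03],[0,0,-0.04],[0,0,-0.04],[0,0,-0.04]],"rot":[[0,0,0],[0,0,0],[0,0,0],[0,0,0]],"jaw":[35,35,35,35]}'
```

```text
time: 13.55
ee_pos: [0.5696, 0.0458, 0.0266]
eef_rot: [0.592, 0.806, 0.001, 0.007]
ft_force: [0.1, -0.1, 0.8]
width: 0.0443
```

```bash

python3 -m inch '{"translation":[[0,0,0],[0,0,0],[0,0,0],[0,0,0],[0,0,0],[0,0,0],[0,0,0.2],[0,0,0.5],[0,0,0.8],[0,0,1],[0,0,1]],"rot":[[0,0,0],[0,0,0],[0,0,0],[0,0,0],[0,0,0],[0,0,0],[0,0,0],[0,0,0],[0,0,0],[0,0,0],[0,0,0]],"jaw":[50,60,64,64,64,64,64,64,64,64,64]}'
python3 -m inch '{"translation":[[0,-0.5,0.4],[0,-1,0.6],[0,-1,0.6]],"rot":[[0,0,0],[0,0,0],[0,0,0]],"jaw":[64,64,80]}'
python3 -m inch '{"translation":[[0,-0.5,0],[0,-1,0],[0,-1,0]],"rot":[[0,0,0],[0,0,0],[0,0,0]],"jaw":[80,80,80]}'
python3 -m inch '{"translation":[[0,-0.5,0],[0,-1,0],[0,-1,0]],"rot":[[0,0,0],[0,0,0],[0,0,0]],"jaw":[80,80,80]}'
python3 - <<'E'
from h import *
im=eyes.camera("top");cv2.imwrite("pics/top2.png",im)
o=np.hstack([cv2.resize(im[160:260,145:265],(480,400),interpolation=cv2.INTER_CUBIC),cv2.resize(eyes.camera("side")[120:200,245:309],(320,400),interpolation=cv2.INTER_CUBIC)])
cv2.imwrite("pics/z10.png",o)
E
```

```text
time: 14.65
ee_pos: [0.5712, 0.046, 0.1295]
eef_rot: [0.592, 0.806, 0.002, 0.009]
ft_force: [-0.6, 0.8, 0.1]
width: 0.0641
time: 14.95
ee_pos: [0.5714, -0.0591, 0.1913]
eef_rot: [0.594, 0.804, 0.003, 0.01]
ft_force: [0.8, -1.7, -1.1]
width: 0.0672
time: 15.25
ee_pos: [0.5695, -0.1668, 0.191]
eef_rot: [0.597, 0.802, 0.001, 0.011]
ft_force: [-0.4, -0.3, 0.4]
width: 0.0787
time: 15.55
ee_pos: [0.5668, -0.2739, 0.1903]
eef_rot: [0.601, 0.8, -0.001, 0.011]
ft_force: [-0.0, -0.9, 0.7]
width: 0.08
```

View pics/z10.png

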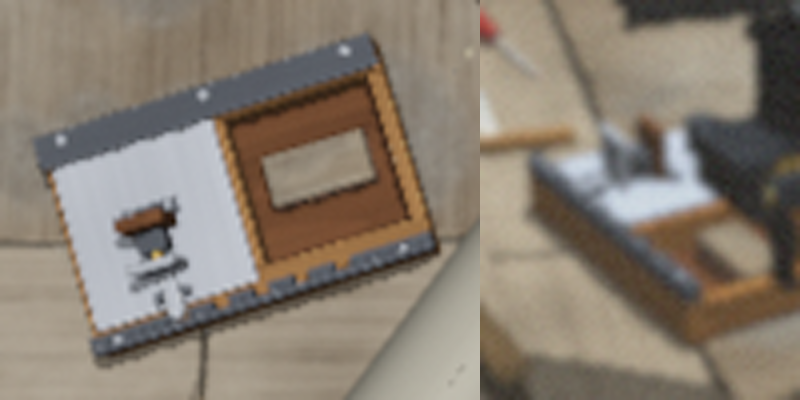

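```bash

python3 -m inch '{"translation":[[-0.05,0.5,0],[-0.12,1,0],[-0.12,1,0]],"rot":[[0,0,0],[0,0,0.02],[0,0,0.02]],"jaw":[87,87,87]}'
python3 -m inch '{"translation":[[-0.05,0.5,0],[-0.12,1,0],[-0.12,1,0]],"rot":[[0,0,0],[0,0,0],[0,0,0]],"jaw":[87,87,87]}'
python3 -m inch '{"translation":[[-0.05,0.5,0],[-0.12,1,0],[-0.12,1,0]],"rot":[[0,0,0],[0,0,0],[0,0,0]],"jaw":[87,87,87]}'
python3 -m inch '{"translation":[[-0.05,0.5,0],[-0.12,1,0],[-0.12,1,0],[-0.12,1,0]],"rot":[[0,0,0],[0,0,0],[0,0,0],[0,0,0]],"jaw":[87,87,87,87]}'
```

```text
time: 15.95
ee_pos: [0.5571, -0.1589, 0.1888]
eef_rot: [0.586, 0.811, 0.002, 0.008]
ft_force: [0.2, -0.3, -0.7]
width: 0.0865
time: 16.25
ee_pos: [0.5445, -0.0503, 0.188]
eef_rot: [0.581, 0.814, 0.003, 0.007]
ft_force: [0.7, 0.3, -0.2]
width: 0.0869
time: 16.55
ee_pos: [0.531, 0.058, 0.1873]
eef_rot: [0.577, 0.817, 0.004, 0.006]
ft_force: [0.4, 0.4, 1.2]
width: 0.0865
time: 16.95
ee_pos: [0.5179, 0.1609, 0.1868]
eef_rot: [0.575, 0.818, 0.003, 0.005]
ft_force: [-1.1, -0.3, -0.5]
width: 0.0868
```

```bash

python3 -m inch '{"translation":[[-0.07,0,-0.3],[-0.07,0,-0.5],[-0.07,0,-0.7],[-0.07,0,-0.7]],"rot":[[0,0,-0.04],[0,0,-0.04],[0,0,-0.04],[0,0,-0.04]],"jaw":[87,87,87,87]}'
```

```text
time: 17.35
ee_pos: [0.5095, 0.1588, 0.1146]
eef_rot: [0.592, 0.806, 0.001, 0.005]
ft_force: [0.1, -0.8, 0.3]
width: 0.087
```

```bash

python3 -m inch '{"translation":[[0.015,0.03,0],[0.015,0.03,-0.2],[0.015,0.03,-0.4],[0.015,0.03,-0.46],[0.015,0.03,-0.46]],"rot":[[0,0,0],[0,0,0],[0,0,0],[0,0,0],[0,0,0]],"jaw":[87,87,87,87,87]}'
python3 -m inch '{"translation":[[0,0,0],[0,0,0],[0,0,0],[0,0,0],[0,0,0],[0,0,0],[0,0,0],[0,0,0],[0,0,0],[0,0,0],[0,0,0],[0,0,0]],"rot":[[0,0,0],[0,0,0],[0,0,0],[0,0,0],[0,0,0],[0,0,0],[0,0,0],[0,0,0],[0,0,0],[0,0,0],[0,0,0],[0,0,0]],"jaw":[75,65,55,52,48,44,40,36,30,30,30,30]}' 25
```

```text
time: 17.85
ee_pos: [0.5112, 0.1614, 0.0688]
eef_rot: [0.593, 0.805, 0.001, 0.005]
ft_force: [0.8, -0.1, -0.1]
width: 0.0868
time: 19.05
ee_pos: [0.5114, 0.1615, 0.0686]
eef_rot: [0.593, 0.805, 0.001, 0.005]
ft_force: [4.7, 0.9, -6.7]
width: 0.0377
```

```bash

python3 -m inch '{"translation":[[0.024,-0.076,0],[0.06,-0.191,0],[0.121,-0.381,0],[0.181,-0.572,0],[0.211,-0.667,0],[0.211,-0.667,0]],"rot":[[0,0,0],[0,0,0],[0,0,0],[0,0,0],[0,0,0],[0,0,0]],"jaw":[30,30,30,30,30,30]}' 25
```

```text
time: 19.65
ee_pos: [0.5337, 0.0916, 0.0685]
eef_rot: [0.594, 0.805, 0.001, 0.006]
ft_force: [5.3, -0.0, -4.5]
width: 0.0382
```

```bash

python3 -m inch '{"translation":[[0.045,-0.143,0],[0.091,-0.286,0],[0.136,-0.429,0],[0.175,-0.55,0],[0.193,-0.605,0],[0.197,-0.62,0],[0.197,-0.62,0],[0.197,-0.62,0]],"rot":[[0,0,0],[0,0,0],[0,0,0],[0,0,0],[0,0,0],[0,0,0],[0,0,0],[0,0,0]],"jaw":[30,30,30,30,30,30,30,30]}' 25
```

```text
time: 20.45
ee_pos: [0.5535, 0.029, 0.0685]
eef_rot: [0.594, 0.805, 0.001, 0.006]
ft_force: [3.2, 2.1, -2.5]
width: 0.0374
```

```bash

python3 -m inch '{"translation":[[0,0,0],[0,0,0],[0,0,0],[0,0,0],[0,0,0],[0,0,0],[0,0,0],[0,0,0.3],[0,0,0.7],[0,0,1],[0,0,1]],"rot":[[0,0,0],[0,0,0],[0,0,0],[0,0,0],[0,0,0],[0,0,0],[0,0,0],[0,0,0],[0,0,0],[0,0,0],[0,0,0]],"jaw":[42,48,56,80,85,85,85,85,85,85,85]}'
python3 -m inch '{"translation":[[0,-0.5,0.2],[0,-1,0.3],[0,-1,0.3]],"rot":[[0,0,0],[0,0,0],[0,0,0]],"jaw":[85,85,85]}'
python3 -m inch '{"translation":[[0,-0.5,0],[0,-1,0],[0,-1,0]],"rot":[[0,0,0],[0,0,0],[0,0,0]],"jaw":[85,85,85]}'
python3 -m inch '{"translation":[[0,-0.5,0],[0,-1,0],[0,-1,0],[0,-1,0]],"rot":[[0,0,0],[0,0,0],[0,0,0],[0,0,0]],"jaw":[85,85,85,85]}'
python3 - <<'E'
from h import *
im=eyes.camera("top");cv2.imwrite("pics/top3.png",im)
A=cv2.imread("pics/top0.png")
d=cv2.absdiff(im,A).max(2)
print("tray diff max/mean",d[172:245,155:253].max(),d[172:245,155:253].mean().round(2), "n>40",(d[172:245,155:253]>40).sum())
ys,xs=np.nonzero(d[165:255,150:256]>25);print(list(zip(xs+150,ys+165))[:30])
# handle patch alignment against start (sub-pixel shift), release-plate/pin patch too
for nm,(r0,r1,c0,c1) in dict(grip=(196,206,212,234),release=(208,220,214,236),pin=(216,230,222,236)).items():
    f=lambda I:np.float32(cv2.cvtColor(I[r0:r1,c0:c1],cv2.COLOR_BGR2GRAY));print(nm,cv2.phaseCorrelate(f(A),f(im)),d[r0:r1,c0:c1].max())
for nm,b in dict(rubber=(235,255,285,326),hone=(178,197,295,330)).items(): print(nm,d[b[0]:b[1],b[2]:b[3]].max())
E
```

```text
time: 21.55
ee_pos: [0.556, 0.0289, 0.1729]
eef_rot: [0.594, 0.804, 0.004, 0.008]
ft_force: [-0.3, -0.9, -0.3]
width: 0.0847
time: 21.85
ee_pos: [0.5558, -0.0782, 0.2044]
eef_rot: [0.597, 0.802, 0.004, 0.01]
ft_force: [-0.9, -0.3, -0.2]
width: 0.0852
time: 22.15
ee_pos: [0.554, -0.1854, 0.2042]
eef_rot: [0.601, 0.799, 0.002, 0.011]
ft_force: [-0.6, -0.6, 0.2]
width: 0.085
time: 22.55
ee_pos: [0.553, -0.2875, 0.2034]
eef_rot: [0.602, 0.798, 0.002, 0.011]
ft_force: [-1.3, 0.5, 0.1]
width: 0.0852
tray diff max/mean 90 4.28 n>40 63
[(np.int64(238), np.int64(178)), (np.int64(239), np.int64(178)), (np.int64(238), np.int64(179)), (np.int64(239), np.int64(179)), (np.int64(239), np.int64(180)), (np.int64(240), np.int64(181)), (np.int64(239), np.int64(182)), (np.int64(240), np.int64(182)), (np.int64(240), np.int64(185)), (np.int64(241), np.int64(185)), (np.int64(240), np.int64(186)), (np.int64(241), np.int64(186)), (np.int64(241), np.int64(188)), (np.int64(242), np.int64(188)), (np.int64(241), np.int64(189)), (np.int64(242), np.int64(189)), (np.int64(198), np.int64(190)), (np.int64(198), np.int64(191)), (np.int64(243), np.int64(191)), (np.int64(199), np.int64(192)), (np.int64(242), np.int64(192)), (np.int64(243), np.int64(192)), (np.int64(199), np.int64(193)), (np.int64(199), np.int64(194)), (np.int64(200), np.int64(195)), (np.int64(243), np.int64(195)), (np.int64(244), np.int64(195)), (np.int64(200), np.int64(196)), (np.int64(229), np.int64(196)), (np.int64(200), np.int64(197))]
grip ((0.11932853609737037, -0.07926338168714153), 0.8764464130004247) 90
release ((0.46025820265652406, -0.3925604092757533), 0.7907126405172877) 55
pin ((0.728829805497905, 0.24493455680459952), 1.0473814333809746) 74
rubber 125
hone 117
```

```bash
python3 - <<'E'
from h import *
xs=np.arange(10,-70,-2);
for fn,dy in(("top0",0),("top3",-1.5)):
    im=cv2.imread(f"pics/{fn}.png")
    M=np.array([[proj("top",np.r_[R@np.array([x,y+dy])/1000+t,.093]) for y in np.arange(-85,-55,2)] for x in xs],np.float32)
    print(fn,cv2.cvtColor(cv2.remap(im,M,None,cv2.INTER_CUBIC),cv2.COLOR_BGR2GRAY).mean(1).round().astype(int).tolist())
A,B=[cv2.imread(f"pics/{n}.png") for n in("top0","top3")]
best=[]
for dy in np.arange(-4,4.1,.5):
  f=lambda im,s:cv2.remap(im,np.array([[proj("top",np.r_[R@np.array([x,y+s])/1000+t,.093]) for y in range(-100,-45,2)] for x in range(-35,5,2)],np.float32),None,cv2.INTER_CUBIC).astype(float)
  best.append((round(np.abs(f(A,0)-f(B,dy)).mean(),2),dy))
print(sorted(best)[:3])
E
```

```text
top0 [194, 185, 162, 127, 99, 88, 86, 87, 85, 72, 51, 34, 47, 74, 90, 97, 98, 99, 100, 101, 98, 102, 122, 148, 173, 189, 184, 155, 104, 69, 82, 108, 130, 157, 182, 194, 190, 178, 167, 160]
top3 [191, 183, 160, 126, 98, 86, 85, 85, 82, 70, 50, 33, 45, 73, 90, 94, 94, 96, 101, 99, 95, 101, 118, 140, 166, 184, 180, 152, 102, 65, 73, 105, 135, 161, 179, 184, 180, 173, 164, 157]
[(np.float64(5.89), np.float64(-1.5)), (np.float64(6.46), np.float64(-1.0)), (np.float64(6.55), np.float64(-2.0))]
```

```bash
python3 -c "
from bench import r
r.close_job()"
```

```text
the job is handed in; nothing more can be done
```

The sanding block is in the tray's -y well, with the shutter slid back over it and its catch let go in the end notch. I handed the job in at about 22.6 s of the 64 s allowed; no verdict is reported.

**What I did:** I squeezed the release (jaw width 37.5 mm, so fully squeezed) and slid the shutter about 0.137 m onto the +y well. I then picked the block off the front planks, laid it in the open well and slid the shutter fully back before letting go.

**Last checks:**
- **Block:** before closing the shutter, a picture showed it lying flat and fully inside the well.
- **Shutter:** compared with the starting picture, it sits about 1.5 mm towards -y. That is at its end stop, within the notch play and the 4 mm tolerance.
- **Catch:** the profile across the grip and release matches the let-go profile from the start. A cruder image comparison of the release and pin patches gave shifts of up to 0.8 px. The shutter's offset explains most of that but not all; a pin held clear of its notch would show about 2 px at the release plate.
- **Bystanders:** I could not confirm by image that the rubber grip and slate hone had not moved. Both areas differed strongly from the starting picture, and I think the arm or its shadow was in the way. I did not check the horn foot, raw bone or bone blank separately. No unexpected contact forces showed up (readings stayed under about 9 N).

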